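Move a coolant nozzle tube to the other push-in fitting

TASK

On the tool-prep bench, release the steel nozzle tube from the push-in fitting that holds it by pressing that fitting's spring ring straight down, and draw the tube out. Then push it upright, foot first, into the other, empty fitting until it goes past the grip and locks, and let go. Feel your way and never force the tube or the fittings, and leave the things around them where they are.

Things in the scene. Friction and masses are not known exactly. Their poses are not given: they have to be found in the camera images.
- fitting_a: The push-in fitting that holds the tube at the start: an aluminium block 60 x 60 x 62 mm, bolted to the bench on a thin square base plate, with a vertical bore 17.2 mm wide that opens upward. Origin at the centre of its underside on the bench, z up along the bore axis.
- fitting_b: The empty push-in fitting: the same block and bore (mouth in the block 62 mm up), on a thin round base plate of 120 mm. Origin at the centre of its underside on the bench, z up along the bore. Inside, a spring grip meets the tube's foot 34 to 50 mm above the origin. How deep grip and stop sit varies over 16 mm, cannot be seen and must be felt.
- ring_a (a joint): How far the release ring of fitting_a is pushed down: 0 up, 0.005 m fully down on its stop. Spring: 4 N to start, 7 N at the bottom. Over 40 N damages it. Fully down, the grip opens and a weak spring lifts the tube 11 mm (foot 27 mm above the bench); it stays up once the ring is let go, to be gripped and drawn straight up.
- ring_a_top (a point): Centre of the top face of the release ring of fitting_a: a dark steel flange 47 mm outside, 20 mm hole, 5 mm thick, top 72 mm above the bench when up. The tube stands up through it: press the flange on both sides of the tube with the fingers part open (gap about 25 to 32 mm).
- ring_b_top (a point): Centre of the top face of the same ring on fitting_b; the tube goes in through its 20 mm hole.
- tube_mid (a point): The nozzle tube, rigid steel, about 0.1 kg, 104 mm long: barrel 16 mm in diameter, tapering to 9 mm over the top 10 mm, a groove from 16 to 23 mm above the foot. Point on its axis, half-way up, 52 mm above the foot; z runs from foot to nozzle. At the start it stands upright in fitting_a with 48 mm above the ring. Grip it high, tips 62 to 72 mm above the foot, or they hit the ring of fitting_b.
- tube_foot (a point): Centre of the tube's lower end face, chamfered from 10 to 16 mm diameter over 7 mm. From first touch of the grip in fitting_b it must be pushed about 18 mm farther, with 8 to 14 N, to lock; 2 mm on is a hard stop. Keep the push under 20 N: 40 N of contact force, side forces included, damages the fitting. Locked, it is 14 to 33 mm above the origin of fitting_b; not locked, it springs up again.
- toolholder: Bystander: loose steel tool holder, 62 mm across, 85 mm high; origin at its underside.
- spanner: Bystander: loose wrench 160 mm long lying on the bench.
- tub: Bystander: loose black open tub 100 x 70 x 35 mm; origin at its underside.
- oil: Bystander: loose white can 44 mm across, 100 mm high; origin at its underside.
- pawl_b0 (a joint): One of the four grip jaws inside fitting_b, how far it is spread from closed (m): 0 with nothing in it or closed into the tube's groove, about 0.002 while the tube's foot or barrel spreads it. It tells nothing about depth.

How it is judged:
By the outcome, as a careful person would: the job done as asked, in the order asked, and still so for the second after the job is handed in, with the robot touching nothing.
It also fails if it takes over 51 s, if anything falls off the work surface, if the arm or the gripper's body presses on something with over 40 N, if the wrist force passes 120 N, or if a joint passes its speed limit or range.

ROBOT

A 7-joint arm with a two-finger parallel gripper is mounted at the origin on the work surface. World frame = base frame: x ahead of the robot, y to its left, z up, the work surface at z = 0. Lengths are in m, angles in rad, forces in N, time in s.
With the tool pointing down it reaches from about 0.4 to 0.85 m from the base axis. Payload 4.5 kg.
Tool frame: the origin (TCP) lies on the centre line of the jaws, within the pads' length; the fingertips stand 14 mm ahead of it and the grasp point (between the pads) lies 5 mm behind it (nose_length is the distance from the TCP to the fingertips, in m); x points along the fingers, y is the direction in which the jaws open and shut, and the axes are right-handed (so a half turn about x gives the same grasp; the last joint's range is limited). The gripper opens to 88 mm and grips with 3 to 60 N. Pads are 18 mm wide; open, the fingers measure 123 mm over their backs; the gripper's body (75 mm by 187 mm) begins 45 mm behind the grasp point.
Start: joints at [1.265, 0.689, -0.195, 1.565, 0.157, 0.902, -0.215], TCP at [0.208, -0.589, 0.253] pointing down, gripper open.
Joint ranges: [-3.01, 3.01], [-0.46, 2.08], [-1.47, 1.51], [0.13, 2.56], [-1, 4.14], [0.04, 2.09], [-2.66, 2.66]. Speed limits (rad/s): [2.57, 2.57, 3.14, 3.14, 3.14, 3.14, 3.14].

INTERFACE

Orientations are given as a unit quaternion [x, y, z, w].
In Python, from plant import get_state, snapshot, camera_params, finish_job, boxes_of, silhouettes, spot_point, nose_length gives the robot as it stands.
- The arm moves only by the tool apply_moves, never from a script. Its arguments are lists of equal length, an entry for each row: "delta_pos": the shift along the tool's x, y, z in cm, a list of three; "yaw": the turn about the tool's x in rad; "gripper": the opening in per cent of the stroke, from 0 (shut) to 100 (fully open). A call has 1 to 10 rows; each row is the pose to reach, as a shift and turn from the pose measured when the call began, along the tool's axes at that moment; what a row does not reach only later rows make up. A row lasts 1/12 s, in which the tool goes at most 41.7 mm and 7.16 degrees, less where a joint would pass 70% of its speed; a pose out of reach is approached as far as the arm can. A call with a gripper value outside its range is refused whole. The fingers move at their own pace and stop on an object; "force" is the grip in N (left out, the last holds). Time passes only in rows, so rows that repeat a pose let the fingers close. It gives the time, the measured TCP pose, the force and the opening at its end, in the units of the state.
- get_state(): the state, without advancing time (a new reading comes with each control period).
- snapshot(name): name is "scene" or "top"; returns the picture (480x640x3 uint8, red, green, blue); there is no depth.
- camera_params(name): a dict with "fovy" (degrees; the focal length in pixels is half the picture's height over the tangent of half this angle, whatever the lens; pixels are square), "cx", "cy" (the principal point, pixels), "position" and "orientation" of the camera in the world. Camera axes: x right, y down, z forward; pixel columns grow to the right and rows downward; lengths in m; the calibration is good to about 2 mm. A picture is of the moment at which its call begins. camera_params takes no time and is no camera call.
- finish_job(): hands the job in, once; it reports no verdict.
Trained networks look in the newest picture that a camera, given by its name, has taken for a name from the list of things; names that differ only in an ending like _2 or _b are one class to them, and where a whole thing is asked for, a point or a joint stands for the part that bears it (a point fixed in the world has none). Each returns a list of dicts, best first, with "score" (0 to 1); they miss things now and then, are a little off and sometimes report something else, mostly with a low value. They report only what shows in the picture. A call takes as long as a camera call.
- boxes_of(thing, camera): "bbox" ([left, top, width, height] in pixels, round what is visible of it).
- silhouettes(thing, camera): "mask" (480x640 bool, what is visible of it) and "bbox" ([left, top, width, height] in pixels, round what is visible of it).
- spot_point(thing, camera): "pixel" ([column, row] in pixels: a listed point, or the origin of a listed thing).
The state is a dict: "clock": time; "q": joint angles; "qd": joint speeds; "joint_torque": joint torques, N m; "tool_pos": TCP position; "eef_rot": TCP orientation; "contact_force": force on the tool from outside, world axes, zero at the start; "moment": the same for the moment, N m; "opening": opening from 0.0 (shut) to 1.0 (fully open).
Only numpy, scipy, OpenCV 4.12 (cv2) and the standard library are available. Lean on these libraries where they do the work, as an engineer would, in place of code of your own. Each camera call takes 0.05 s, during which the arm holds its last target.

## Working session

There is one attempt and no reset: what is moved stays moved. The work goes in short steps, Python scripts to look and compute and a tool call to move; the robot and the scene stay as the last step left them, time stands still between calls to the robot, and variables do not carry over. Pictures are saved under pics/ and viewed, and the job is handed in when it is done.

Besides the shell and the picture viewer there is one more tool, called after ">>>" as a command line: name --pt "numbers of a row" for each row, then --argument value for the rest. apply_moves: Moves the arm, as the interface text tells. Its arguments: {"type":"object","properties":{"delta_pos":{"type":"array"},"yaw":{"type":"array"},"gripper":{"type":"array"},"force":{"type":"number"}},"required":["delta_pos","yaw","gripper"]}

```bash
ls; mkdir -p pics
cat > h.py <<'E'
import numpy as np, cv2
from scipy.spatial.transform import Rotation as R
from plant import *
def ray(cam,px):
    p=camera_params(cam); f=240/np.tan(np.radians(p['fovy'])/2)
    d=np.array([(px[0]-p['cx'])/f,(px[1]-p['cy'])/f,1.0])
    r=R.from_quat(p['orientation']).as_matrix()
    return np.array(p['position']),r@d
def atz(cam,px,z):
    o,d=ray(cam,px); return o+d*(z-o[2])/d[2]
def proj(cam,P):
    p=camera_params(cam); f=240/np.tan(np.radians(p['fovy'])/2)
    c=R.from_quat(p['orientation']).as_matrix().T@(np.array(P)-p['position'])
    return c[:2]/c[2]*f+[p['cx'],p['cy']]
E
python3 - <<'E'
from h import *
for c in ("scene","top"):
    cv2.imwrite(f"pics/{c}0.png",snapshot(c)[:,:,::-1]); print(camera_params(c))
print(nose_length if not callable(nose_length) else nose_length())
s=get_state(); print(s)
print(R.from_quat(s['eef_rot']).as_matrix().round(3))
for c in ("scene","top"):
    for t in ("ring_a_top","ring_b_top","fitting_a","fitting_b","tube_mid"):
        print(c,t,[(np.round(d['pixel'],1),round(d['score'],2)) for d in spot_point(t,c)])
E
```

```text
pics
{'fovy': 52.43523934599263, 'cx': 315.3677576479227, 'cy': 233.63043844787646, 'position': array([ 1.31516266, -0.13912382,  0.7936375 ]), 'orientation': array([ 0.70580498,  0.57740766, -0.26503122, -0.31336589])}
{'fovy': 49.97316013125974, 'cx': 321.94165970703517, 'cy': 233.71147926789826, 'position': array([0.35898252, 0.01126882, 1.35491781]), 'orientation': array([-0.69987277,  0.71021458, -0.05661838,  0.05067254])}
0.014
{'clock': 0.1, 'q': array([ 1.26481514,  0.68987838, -0.19451327,  1.56621003,  0.15733816,
        0.90251329, -0.21509709]), 'qd': array([-9.49658820e-04, -1.81311193e-03,  8.80288463e-05, -2.93200144e-03,
        4.48690964e-05, -7.69847283e-04, -1.54255524e-03]), 'joint_torque': array([-4.12919311e-03, -5.28508186e+01, -1.27130728e+00, -1.53838974e+01,
       -5.24882425e-02,  2.02237708e-03,  6.14128157e-05]), 'tool_pos': array([ 0.20807157, -0.58878508,  0.25201161]), 'eef_rot': array([-0.69677087, -0.1201374 ,  0.69707096, -0.11903547]), 'contact_force': array([0.49770646, 0.11323347, 0.30073297]), 'moment': array([ 0.04710374, -0.03339613,  0.02811349]), 'opening': 1.0025181759938306}
[[-0.001  0.333 -0.943]
 [ 0.001 -0.943 -0.333]
 [-1.    -0.002  0.   ]]
scene ring_a_top [(array([233.6, 264.9]), 0.54)]
scene ring_b_top [(array([375.3, 238.5]), 0.76)]
scene fitting_a [(array([236.3, 284.5]), 0.97), (array([371.9, 267. ]), 0.94)]
scene fitting_b [(array([236.3, 284.5]), 0.97), (array([371.9, 267. ]), 0.94)]
scene tube_mid [(array([231.9, 266.4]), 0.61), (array([239.4, 287.2]), 0.25)]
top ring_a_top [(array([393.9, 226.3]), 0.53)]
top ring_b_top [(array([321.6, 197.3]), 0.74), (array([267.9, 228.3]), 0.53)]
top fitting_a [(array([386.5, 227.2]), 0.93), (array([269. , 234.3]), 0.75)]
top fitting_b [(array([386.5, 227.2]), 0.93), (array([269. , 234.3]), 0.75)]
top tube_mid [(array([390.9, 222.7]), 0.46)]
```

View pics/scene0.png

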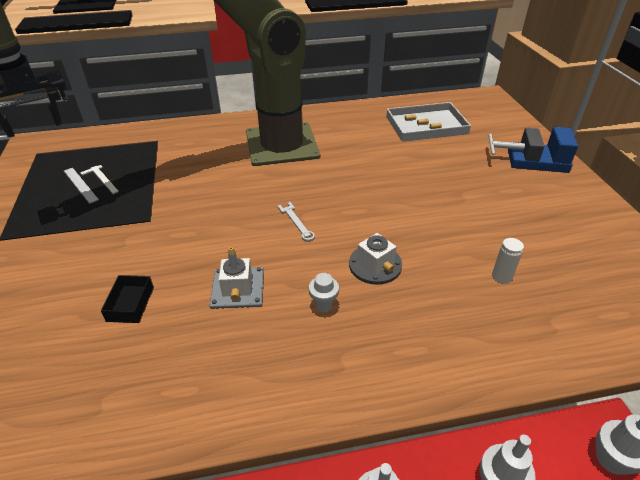

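View pics/top0.png

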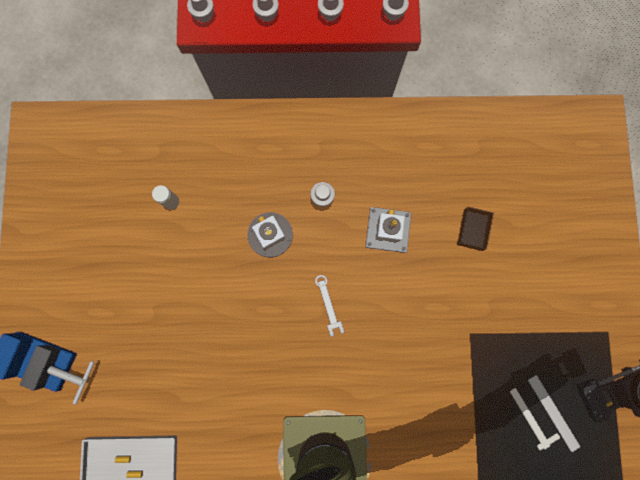

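Scene: fitting_a with the tube is at about (236,275), fitting_b at about (376,250). Top: A (391,228), B (268,232), with the tool holder between them at (322,194). I'll zoom in and measure.

Run:
```python
from h import *
ims={c:snapshot(c)[:,:,::-1] for c in("scene","top")}
def crop(c,x,y,r=32):
    return cv2.resize(ims[c][y-r:y+r,x-r:x+r],(384,288*384//288),interpolation=cv2.INTER_CUBIC)
A=np.vstack([np.hstack([crop("scene",236,272),crop("scene",376,255)]),np.hstack([crop("top",390,228),crop("top",268,232)])])
cv2.imwrite("pics/zoom0.png",cv2.resize(A,(600,600)))
zs={"ring_a_top":.072,"ring_b_top":.072,"fitting_a":0,"tube_mid":.068}
for t in ("ring_a_top","ring_b_top","fitting_a","tube_mid","toolholder"):
  for c in("scene","top"):
    for d in spot_point(t,c): print(t,c,np.round(d['pixel'],1),round(d['score'],2),atz(c,d['pixel'],zs.get(t,0)).round(4))
for t in("fitting_a","ring_a_top","tube_mid"):
  for c in("scene","top"):
    for d in silhouettes(t,c):
      m=d['mask'];v,u=np.nonzero(m);print("sil",t,c,d['bbox'],m.sum(),round(d['score'],2),u.mean().round(1),v.mean().round(1))
```

```text
ring_a_top scene [235.6 269.1] 0.75 [ 0.5888 -0.1737  0.072 ]
ring_a_top top [392.7 227.3] 0.71 [ 0.5691 -0.1801  0.072 ]
ring_b_top scene [373.2 241. ] 0.53 [0.5642 0.1285 0.072 ]
ring_b_top top [266.6 230.6] 0.5 [0.5652 0.1383 0.072 ]
ring_b_top top [384.8 232.1] 0.2 [ 0.5571 -0.1597  0.072 ]
fitting_a scene [374.  266.6] 0.88 [0.5729 0.1328 0.    ]
fitting_a scene [237.6 286.6] 0.67 [ 0.571  -0.1767  0.    ]
fitting_a top [384. 229.] 0.94 [ 0.5767 -0.1675  0.    ]
fitting_a top [270.6 235.9] 0.93 [0.5623 0.1348 0.    ]
fitting_a top [393.6 225.6] 0.56 [ 0.5855 -0.1935  0.    ]
tube_mid scene [232.1 267.6] 0.46 [ 0.5788 -0.1807  0.068 ]
tube_mid top [392.  223.4] 0.61 [ 0.5798 -0.1793  0.068 ]
toolholder scene [324.5 303.7] 0.88 [ 6.573e-01 -1.000e-04  0.000e+00]
toolholder top [319.9 197.2] 0.97 [0.6657 0.0022 0.    ]
sil fitting_a scene [210.0, 257.8, 50.8, 54.8] 2130 0.67 237.4 285.5
sil fitting_a scene [348.0, 234.0, 53.0, 51.5] 1996 0.63 375.4 260.6
sil fitting_a scene [226.0, 258.4, 20.0, 17.2] 205 0.27 234.1 266.9
sil fitting_a top [364.5, 208.2, 48.4, 43.1] 1638 0.9 387.3 229.7
sil fitting_a top [245.7, 211.0, 44.4, 48.7] 1617 0.67 269.0 233.8
sil fitting_a top [259.1, 219.3, 15.4, 21.9] 183 0.3 266.9 230.4
sil ring_a_top scene [223.4, 259.5, 20.3, 15.9] 163 0.6 233.0 267.2
sil ring_a_top top [382.4, 218.3, 14.4, 13.3] 188 0.57 389.9 225.2
sil tube_mid scene [228.2, 248.4, 9.2, 25.1] 188 0.43 232.1 258.1
sil tube_mid top [390.1, 218.6, 6.4, 10.8] 56 0.54 392.1 223.8
```

View pics/zoom0.png

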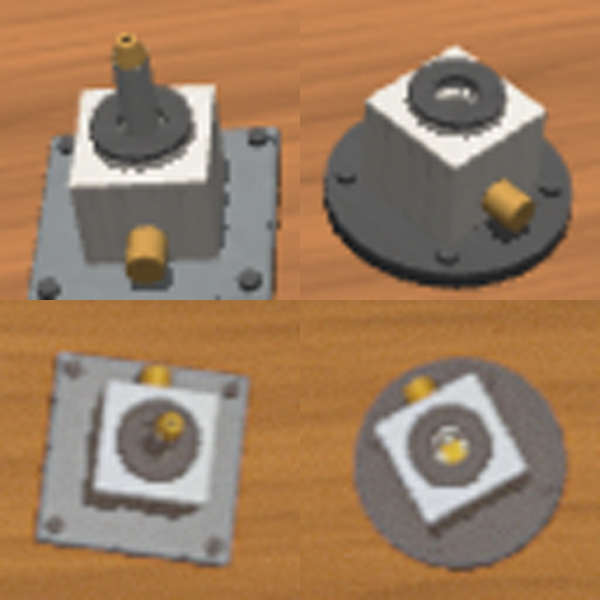

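```bash
cat > fit.py <<'E'
from h import *
from scipy.optimize import minimize
from scipy.ndimage import map_coordinates
th=np.linspace(0,2*np.pi,90,endpoint=False)
def circ(x,y,z,r): return np.c_[x+r*np.cos(th),y+r*np.sin(th),np.full(90,z)]
def P(c,pts): 
    p=camera_params(c); f=240/np.tan(np.radians(p['fovy'])/2)
    q=(pts-p['position'])@R.from_quat(p['orientation']).as_matrix()
    return q[:,:2]/q[:,2:]*f+[p['cx'],p['cy']]
def fitring(c,g,x0,y0,rng=.012,keep=None):
    g=cv2.GaussianBlur(g.astype(float),(0,0),.5)
    def cost(v):
        out=0
        a=cv2.convexHull(P(c,np.r_[circ(v[0],v[1],.072,.0265),circ(v[0],v[1],.067,.0265)]).astype(np.float32))[:,0]
        def samp(r):
            h=cv2.convexHull(P(c,np.r_[circ(v[0],v[1],.072,r),circ(v[0],v[1],.067,r)]).astype(np.float32))[:,0]
            # resample uniformly
            h=np.r_[h,h[:1]];L=np.r_[0,np.cumsum(np.hypot(*np.diff(h,axis=0).T))];t=np.linspace(0,L[-1],120)
            return map_coordinates(g,[np.interp(t,L,h[:,1]),np.interp(t,L,h[:,0])],order=1)
        return samp(.0215).mean()-np.minimum(samp(.0255),200).mean()
    best=min(((cost((x0+dx,y0+dy)),x0+dx,y0+dy) for dx in np.arange(-rng,rng+1e-9,.002) for dy in np.arange(-rng,rng+1e-9,.002)))
    r=minimize(cost,best[1:],method='Nelder-Mead',options=dict(initial_simplex=[best[1:],(best[1]+.002,best[2]),(best[1],best[2]+.002)]))
    return r.x,r.fun
E
python3 - <<'E'
from fit import *
for c in("scene","top"):
    im=snapshot(c); g=cv2.cvtColor(im,cv2.COLOR_RGB2GRAY); v=im[:,:,::-1].copy()
    big=cv2.resize(v,None,fx=6,fy=6,interpolation=cv2.INTER_CUBIC)
    for n,x,y in(("a",.572,-.176),("b",.565,.134)):
        r,f=fitring(c,g,x,y); print(c,n,r.round(4),round(f,1))
        for z,rr in((.072,.0235),(.067,.0235),(.072,.01)):
            cv2.polylines(big,[((P(c,circ(*r,z,rr))+.5)*6).astype(int)],True,(0,0,255),1)
        ctr=(P(c,np.array([[*r,.04]]))[0]*6).astype(int)
        cv2.imwrite(f"pics/fit_{c}_{n}.png",big[ctr[1]-180:ctr[1]+180,ctr[0]-180:ctr[0]+180])
A=np.vstack([np.hstack([cv2.imread(f"pics/fit_{c}_{n}.png") for n in "ab"]) for c in("scene","top")])
cv2.imwrite("pics/fit_all.png",cv2.resize(A,(600,600)))
E
```

```text
scene a [ 0.5779 -0.1772] -73.3
scene b [0.5699 0.1354] -70.6
top a [ 0.5742 -0.177 ] -69.0
top b [0.5654 0.1363] -68.7
```

View pics/fit_all.png

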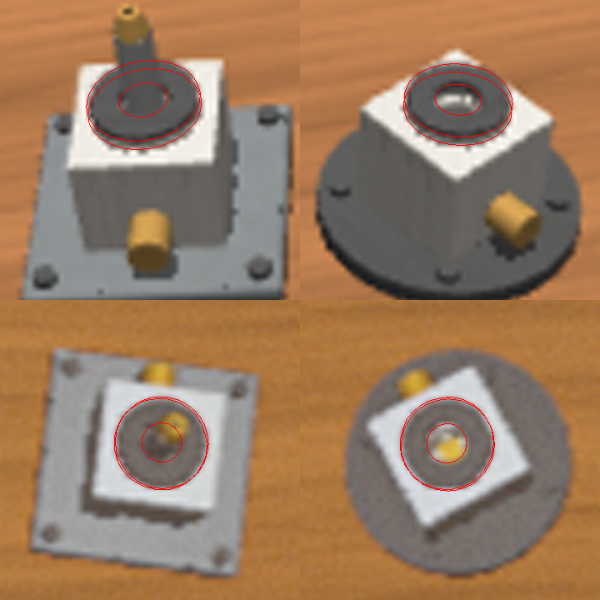

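Ring fits agree between the cameras to about 4 mm in x and 1 mm in y. A ≈ (0.576, -0.177) and B − A ≈ (-0.0085, 0.313). Next I work out the hover move.

```bash
cat >> h.py <<'E'
def delta(t):
    s=get_state(); M=R.from_quat(s['eef_rot']).as_matrix()
    d=M.T@(np.array(t)-s['tool_pos'])*100
    ya=np.degrees(np.arctan2(M[1,1],M[0,1]))
    print("clock",round(s['clock'],2),"pos",np.round(s['tool_pos'],4),"delta cm",d.round(2),"yaw to -y:",round(np.radians((ya+90)),3),"F",np.round(s['contact_force'],2),"xdown",M[:,0].round(4),"q7",s['q'][6].round(2),"open",round(s['opening'],3))
    return d
E
python3 -c "
from h import *
delta([.576,-.177,.20])"
```

```text
clock 1.6 pos [ 0.2083 -0.5893  0.2527] delta cm [  5.27 -26.61 -48.41] yaw to -y: 0.34 F [-0.07  0.34  0.3 ] xdown [ 0. -0. -1.] q7 -0.22 open 0.998
```

>>> apply_moves --pt "0.4 -1.9 -3.4" --pt "0.8 -3.8 -6.8" --pt "1.2 -5.7 -10.3" --pt "1.6 -7.6 -13.7" --pt "2.0 -9.5 -17.2" --pt "2.3 -11.4 -20.7" --pt "2.7 -13.3 -24.2" --pt "3.1 -15.2 -27.6" --pt "3.5 -17.1 -31.0" --pt "3.9 -19.0 -34.5" --yaw '[0.04, 0.08, 0.12, 0.16, 0.2, 0.24, 0.28, 0.31, 0.34, 0.34]' --gripper '[34, 34, 34, 34, 34, 34, 34, 34, 34, 34]' --force 5

```text
clock: 2.43
tool_pos: [0.4713, -0.2936, 0.2137]
eef_rot: [0.707, -0.001, -0.707, -0.0]
contact_force: [0.5, 0.4, -1.1]
opening: 0.342
```

```bash
python3 -c "
from h import *
delta([.576,-.177,.20])"
```

```text
clock 2.43 pos [ 0.4713 -0.2936  0.2137] delta cm [  1.37 -11.68 -10.45] yaw to -y: -0.002 F [ 0.45  0.4  -1.08] xdown [ 2.e-04 -4.e-04 -1.e+00] q7 -1.13 open 0.342
```

>>> apply_moves --pt "0.4 -3.0 -2.7" --pt "0.7 -6.0 -5.4" --pt "1.1 -9.0 -8.0" --pt "1.4 -11.0 -9.8" --pt "1.4 -11.7 -10.4" --pt "1.4 -11.7 -10.4" --pt "1.4 -11.7 -10.4" --yaw '[0, 0, 0, 0, 0, 0, 0]' --gripper '[34, 34, 34, 34, 34, 34, 34]'

```text
clock: 3.02
tool_pos: [0.5748, -0.178, 0.1997]
eef_rot: [-0.707, 0.001, 0.707, 0.0]
contact_force: [-0.1, -0.7, -0.2]
opening: 0.336
```

Run:
```python
from fit import *
delta([.576,-.177,.14])
rows=[]
for c in("scene","top"):
    im=snapshot(c)[:,:,::-1].copy()
    s=get_state(); tip=np.array(s['tool_pos'])-[0,0,.014]
    big=cv2.resize(im,None,fx=5,fy=5,interpolation=cv2.INTER_CUBIC)
    for p in [tip+[0,y,0] for y in(-.015,0,.015)]:
        u=((P(c,p[None])[0]+.5)*5).astype(int); cv2.circle(big,tuple(u),4,(0,0,255),-1)
    u=((P(c,tip[None])[0]+.5)*5).astype(int)
    rows.append(big[u[1]-200:u[1]+300,u[0]-190:u[0]+190])
cv2.imwrite("pics/hover.png",np.hstack(rows))
```

```text
clock 3.02 pos [ 0.5748 -0.178   0.1997] delta cm [ 5.97 -0.11 -0.13] yaw to -y: -0.002 F [-0.13 -0.65 -0.15] xdown [-8.0e-04 -1.7e-03 -1.0e+00] q7 -1.36 open 0.336
```

View pics/hover.png

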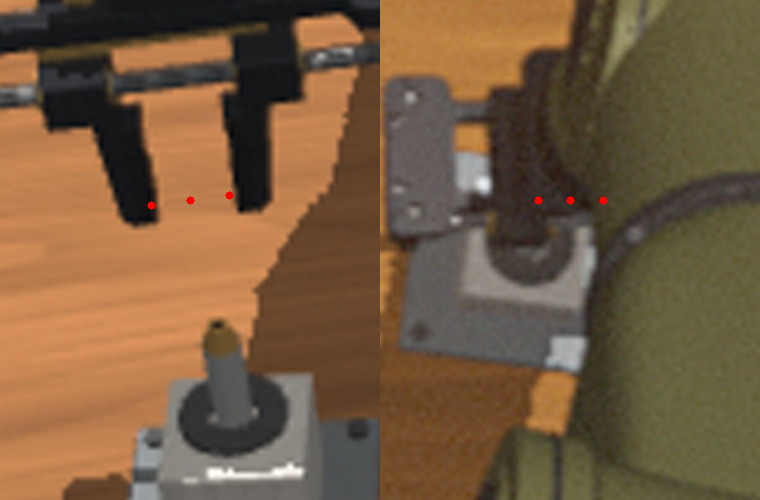

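Run:
```python
from fit import *
s=get_state(); M=R.from_quat(s['eef_rot']).as_matrix(); 
c="scene"; im=snapshot(c)[:,:,::-1].copy()
S=10
tip=np.array(s['tool_pos'])+M[:,0]*.014
u0=P(c,tip[None])[0]
x0,y0=int(u0[0])-35,int(u0[1])-32
big=cv2.resize(im[y0:y0+60,x0:x0+75],None,fx=S,fy=S,interpolation=cv2.INTER_CUBIC)
o=s['opening']*.088/2;print(o,u0)
for sg in(-1,1):
  q=[tip+M[:,1]*sg*o+M[:,2]*w+M[:,0]*h for w,h in((-.009,0),(.009,0),(.009,-.03),(-.009,-.03))]
  cv2.polylines(big,[((P(c,np.array(q))-[x0,y0]+.5)*S).astype(int)],True,(0,0,255),1)
big=cv2.convertScaleAbs(big,alpha=1.8,beta=30)
cv2.imwrite("pics/tips.png",big)
```

```text
0.015129399704808567 [224.79083334 222.95098329]
```

View pics/tips.png

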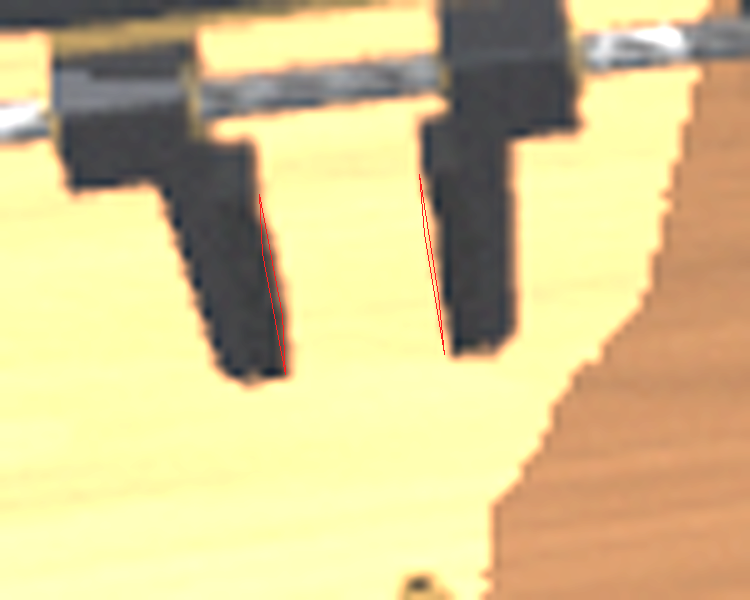

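The projected finger edges match the picture to within 1 px, so the scene camera is good here. I'll aim for A = (0.577, -0.177) and descend.

>>> apply_moves --pt "2.5 -0.1 -0.22" --pt "5.0 -0.1 -0.22" --pt "7.5 -0.1 -0.22" --pt "9.5 -0.1 -0.22" --pt "10.5 -0.1 -0.22" --pt "10.8 -0.1 -0.22" --pt "10.8 -0.1 -0.22" --pt "10.8 -0.1 -0.22" --yaw '[0, 0, 0, 0, 0, 0, 0, 0]' --gripper '[34, 34, 34, 34, 34, 34, 34, 34]'

```text
clock: 3.83
tool_pos: [0.5766, -0.1797, 0.093]
eef_rot: [0.707, -0.003, -0.707, -0.001]
contact_force: [-0.8, -0.1, 1.0]
opening: 0.336
```

Run:
```python
from fit import *
delta([.577,-.177,.086])
c="scene"; im=snapshot(c)[:,:,::-1]
cv2.imwrite("pics/desc.png",cv2.resize(im[215:315,185:285],(700,600) and (600,600),interpolation=cv2.INTER_CUBIC))
```

```text
clock 3.83 pos [ 0.5766 -0.1797  0.093 ] delta cm [ 0.7  -0.28 -0.04] yaw to -y: -0.006 F [-0.77 -0.07  1.01] xdown [ 9.0e-04 -2.8e-03 -1.0e+00] q7 -1.36 open 0.336
```

View pics/desc.png

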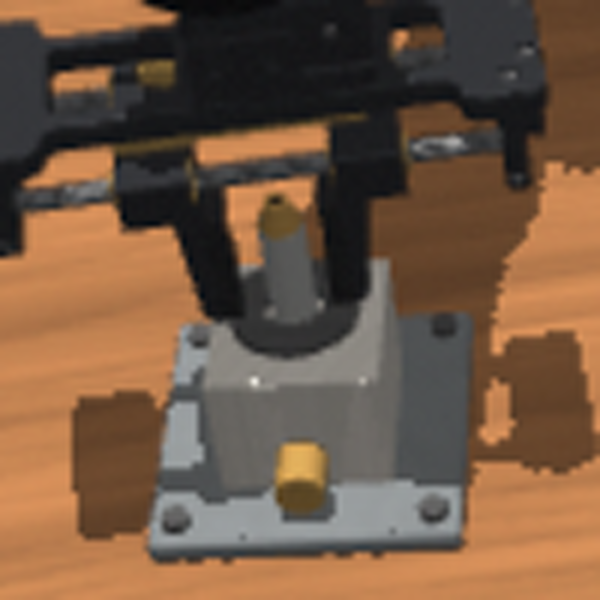

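Fingers straddle the tube above the flange, and the tool sits about 2.5 mm low in y. I'll correct that and then press slowly.

>>> apply_moves --pt "0.0 -0.28 0.0" --pt "0.2 -0.28 0.0" --pt "0.4 -0.28 0.0" --pt "0.6 -0.28 0.0" --pt "0.7 -0.28 0.0" --pt "0.7 -0.28 0.0" --yaw '[0, 0, 0, 0, 0, 0]' --gripper '[34, 34, 34, 34, 34, 34]'

```text
clock: 4.38
tool_pos: [0.5769, -0.1767, 0.0863]
eef_rot: [0.708, -0.003, -0.707, -0.001]
contact_force: [-0.6, -0.2, 2.5]
opening: 0.338
```

```bash
python3 -c "
from h import *
delta([.577,-.177,.081])"
```

```text
clock 4.38 pos [ 0.5769 -0.1767  0.0863] delta cm [ 0.53  0.03 -0.  ] yaw to -y: -0.006 F [-0.59 -0.2   2.47] xdown [ 0.0015 -0.0027 -1.    ] q7 -1.37 open 0.338
```

>>> apply_moves --pt "0.15 0 0" --pt "0.3 0 0" --pt "0.4 0 0" --pt "0.5 0 0" --pt "0.5 0 0" --yaw '[0, 0, 0, 0, 0]' --gripper '[34, 34, 34, 34, 34]'

```text
clock: 4.8
tool_pos: [0.5769, -0.1767, 0.0817]
eef_rot: [0.708, -0.003, -0.707, -0.001]
contact_force: [-2.4, -0.2, 5.8]
opening: 0.342
```

>>> apply_moves --pt "0.05 0 0" --pt "0.1 0 0" --pt "0.1 0 0" --yaw '[0, 0, 0]' --gripper '[34, 34, 34]'

```text
clock: 5.05
tool_pos: [0.5769, -0.1767, 0.0815]
eef_rot: [0.708, -0.003, -0.706, -0.001]
contact_force: [-2.6, 0.5, 9.3]
opening: 0.332
```

Run:
```python
from fit import *
delta([.577,-.177,.081])
c="scene"; im=snapshot(c)[:,:,::-1]
cv2.imwrite("pics/press.png",cv2.resize(im[215:315,185:285],(600,600),interpolation=cv2.INTER_CUBIC))
```

```text
clock 5.05 pos [ 0.5769 -0.1767  0.0815] delta cm [ 0.05  0.03 -0.01] yaw to -y: -0.006 F [-2.62  0.53  9.34] xdown [ 0.0017 -0.0028 -1.    ] q7 -1.37 open 0.332
```

View pics/press.png

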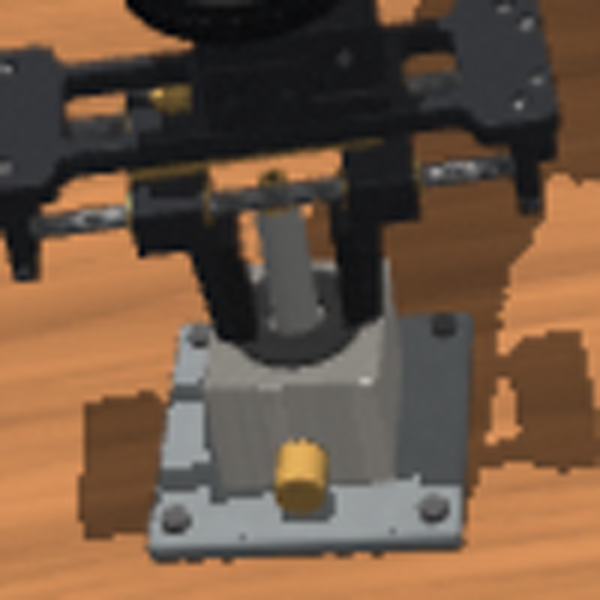

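The ring is on its stop (9.3 N, no further travel) and the tube has risen. Next: back up and grip, gently at first.

>>> apply_moves --pt "-0.7 0.03 0" --pt "-1.6 0.03 0" --pt "-2.4 0.03 0" --pt "-2.6 0.03 0" --pt "-2.6 0.03 0" --pt "-2.6 0.03 0" --yaw '[0, 0, 0, 0, 0, 0]' --gripper '[34, 34, 34, 34, 34, 34]'

```text
clock: 5.6
tool_pos: [0.5769, -0.1769, 0.1076]
eef_rot: [0.708, -0.003, -0.706, -0.001]
contact_force: [0.6, 0.0, -0.4]
opening: 0.339
```

Run:
```python
from fit import *
delta([.577,-.177,.108])
c="scene"; im=snapshot(c)[:,:,::-1]
cv2.imwrite("pics/up.png",cv2.resize(im[215:315,185:285],(600,600),interpolation=cv2.INTER_CUBIC))
```

```text
clock 5.6 pos [ 0.5769 -0.1769  0.1076] delta cm [-0.04  0.01 -0.01] yaw to -y: -0.006 F [ 0.58  0.01 -0.36] xdown [ 0.0018 -0.0028 -1.    ] q7 -1.37 open 0.339
```

View pics/up.png

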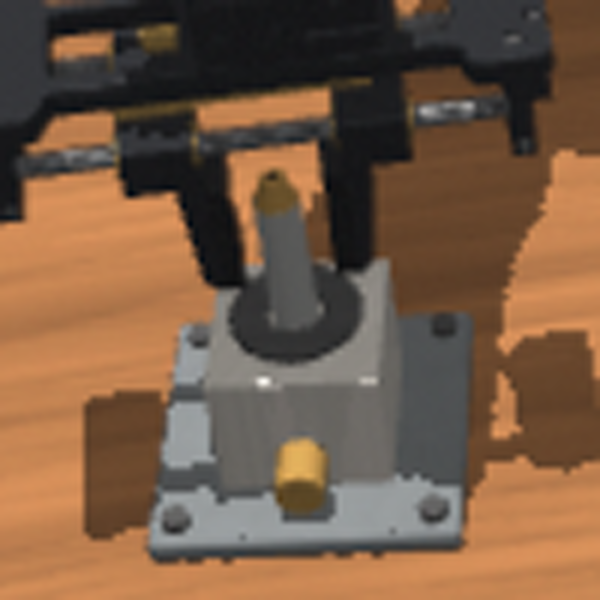

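The tube stays up and is centred between the fingers (tube columns 262–315, fingers at 243 and 333). Closing gently.

>>> apply_moves --pt "0 0 0" --pt "0 0 0" --pt "0 0 0" --pt "0 0 0" --pt "0 0 0" --yaw '[0, 0, 0, 0, 0]' --gripper '[24, 20, 16, 14, 14]' --force 5

```text
clock: 6.07
tool_pos: [0.5764, -0.177, 0.107]
eef_rot: [0.707, -0.003, -0.707, -0.001]
contact_force: [0.2, -0.5, -2.0]
opening: 0.179
```

>>> apply_moves --pt "0 0 0" --pt "0 0 0" --pt "0 0 0" --pt "-0.3 0 0" --pt "-0.6 0 0" --pt "-0.6 0 0" --yaw '[0, 0, 0, 0, 0, 0]' --gripper '[5, 5, 5, 5, 5, 5]' --force 45

```text
clock: 6.57
tool_pos: [0.5767, -0.177, 0.1137]
eef_rot: [0.708, -0.003, -0.707, -0.001]
contact_force: [-0.1, 0.0, -0.5]
opening: 0.166
```

```bash
python3 -c "
from h import *
delta([.577,-.177,.185])"
```

```text
clock 6.57 pos [ 0.5767 -0.177   0.1137] delta cm [-7.13  0.02 -0.04] yaw to -y: -0.006 F [-0.05  0.02 -0.55] xdown [ 0.0015 -0.0028 -1.    ] q7 -1.37 open 0.166
```

>>> apply_moves --pt "-0.8 0 0" --pt "-2.0 0 0" --pt "-3.5 0 0" --pt "-5.0 0 0" --pt "-6.3 0 0" --pt "-7.1 0 0" --pt "-7.1 0 0" --yaw '[0, 0, 0, 0, 0, 0, 0]' --gripper '[5, 5, 5, 5, 5, 5, 5]'

```text
clock: 7.15
tool_pos: [0.5779, -0.1769, 0.1874]
eef_rot: [0.709, -0.003, -0.705, -0.001]
contact_force: [0.9, 0.3, -1.1]
opening: 0.166
```

Run:
```python
from fit import *
delta([.5685,.136,.185])
for c in("scene",):
  im=snapshot(c)[:,:,::-1]
  cv2.imwrite("pics/drawn.png",cv2.resize(im[190:310,175:295],(600,600),interpolation=cv2.INTER_CUBIC))
  print(P(c,np.array(get_state()['tool_pos'])[None]-[0,0,.08])-[175,190])
```

```text
clock 7.15 pos [ 0.5779 -0.1769  0.1874] delta cm [  0.12 -31.29   1.14] yaw to -y: -0.006 F [ 0.91  0.27 -1.07] xdown [ 0.0058 -0.0036 -1.    ] q7 -1.36 open 0.166
[[56.68060148 63.66005509]]
```

View pics/drawn.png

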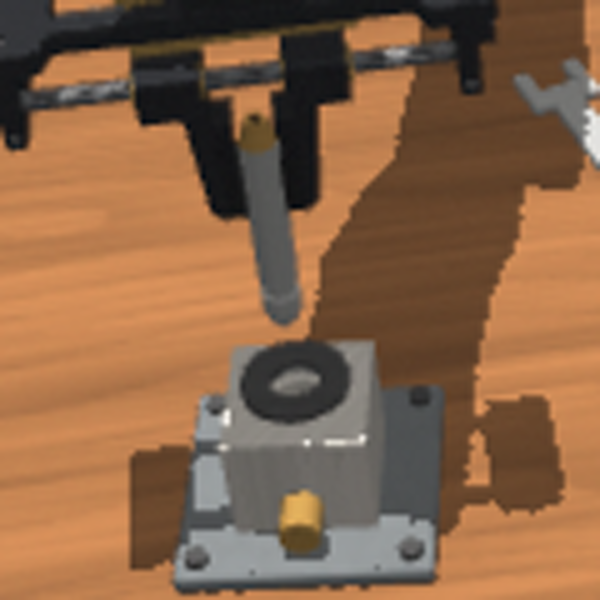

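The tube is clear of A, held upright, with its foot where predicted. Moving over to B.

>>> apply_moves --pt "0 -2.0 0.06" --pt "0 -5.0 0.2" --pt "0 -8.5 0.3" --pt "0 -12.0 0.43" --pt "0 -15.5 0.56" --pt "0 -19.0 0.7" --pt "0 -22.5 0.8" --pt "0 -26.0 0.93" --pt "0 -29.0 1.0" --pt "0 -31.0 1.12" --yaw '[0, 0, 0, 0, 0, 0, 0, 0, 0, 0]' --gripper '[5, 5, 5, 5, 5, 5, 5, 5, 5, 5]'

```text
clock: 8.03
tool_pos: [0.5668, 0.1381, 0.1842]
eef_rot: [0.708, -0.001, -0.706, -0.0]
contact_force: [-0.4, 0.9, -1.3]
opening: 0.167
```

>>> apply_moves --pt "0 0 0" --pt "0 0 0" --pt "0 0 0" --yaw '[0, 0, 0]' --gripper '[5, 5, 5]'

```text
clock: 8.28
tool_pos: [0.5664, 0.1363, 0.1836]
eef_rot: [0.707, -0.002, -0.707, 0.0]
contact_force: [0.5, 0.2, -0.7]
opening: 0.168
```

```bash
python3 -c "
from h import *
delta([.5682,.136,.157])"
```

```text
clock 8.28 pos [0.5664 0.1363 0.1836] delta cm [ 2.66  0.03 -0.17] yaw to -y: -0.003 F [ 0.53  0.19 -0.71] xdown [ 9.0e-04 -2.8e-03 -1.0e+00] q7 -1.83 open 0.168
```

>>> apply_moves --pt "0.7 0.02 -0.17" --pt "1.5 0.02 -0.17" --pt "2.3 0.02 -0.17" --pt "2.6 0.02 -0.17" --pt "2.6 0.02 -0.17" --pt "2.6 0.02 -0.17" --yaw '[0, 0, 0, 0, 0, 0]' --gripper '[5, 5, 5, 5, 5, 5]'

```text
clock: 8.78
tool_pos: [0.568, 0.1358, 0.1572]
eef_rot: [0.707, -0.002, -0.707, -0.0]
contact_force: [-0.1, 0.4, -1.1]
opening: 0.166
```

```bash
cat > look.py <<'E'
import sys
from fit import *
delta([.5682,.136,.157])
s=get_state(); M=R.from_quat(s['eef_rot']).as_matrix(); rows=[]
for c,S in(("scene",8),):
  im=snapshot(c)[:,:,::-1]; x0,y0=340,190
  big=cv2.resize(im[y0:y0+75,x0:x0+75],None,fx=S,fy=S,interpolation=cv2.INTER_CUBIC)
  f=np.array(s['tool_pos'])+M[:,0]*.08
  def D(pts,col): cv2.polylines(big,[((P(c,pts)-[x0,y0]+.5)*S).astype(int)],True,col,1)
  D(circ(*f,.005),(0,255,0)); D(circ(*(f-M[:,0]*.007),.008),(0,255,0)); 
  D(circ(*(f-M[:,0]*.05),.008),(0,255,0))
  D(circ(.5682,.136,.072,.0235),(0,0,255));D(circ(.5682,.136,.072,.01),(0,0,255))
  cv2.imwrite(sys.argv[1],big)
E
python3 look.py pics/b1.png
```

```text
clock 8.78 pos [0.568  0.1358 0.1572] delta cm [ 0.02 -0.02 -0.02] yaw to -y: -0.003 F [-0.06  0.36 -1.07] xdown [ 0.     -0.0031 -1.    ] q7 -1.82 open 0.166
```

View pics/b1.png

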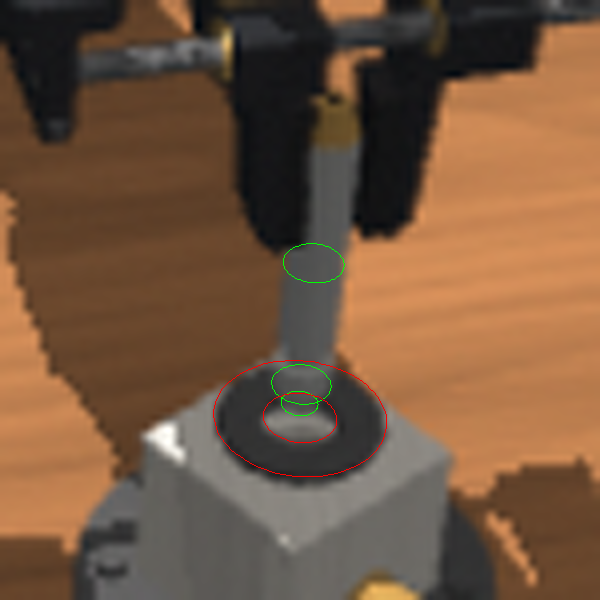

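The tube's foot sits centred over the hole of ring B. Lowering in small, force-checked steps.

>>> apply_moves --pt "0.3 -0.02 -0.02" --pt "0.6 -0.02 -0.02" --pt "0.9 -0.02 -0.02" --pt "1.2 -0.02 -0.02" --pt "1.3 -0.02 -0.02" --yaw '[0, 0, 0, 0, 0]' --gripper '[5, 5, 5, 5, 5]'

```text
clock: 9.25
tool_pos: [0.5681, 0.1361, 0.144]
eef_rot: [0.707, -0.002, -0.707, 0.0]
contact_force: [-0.6, 0.3, -0.7]
opening: 0.167
```

>>> apply_moves --pt "0.2 0 0" --pt "0.4 0 0" --pt "0.6 0 0" --pt "0.6 0 0" --yaw '[0, 0, 0, 0]' --gripper '[5, 5, 5, 5]'

```text
clock: 9.58
tool_pos: [0.5679, 0.1361, 0.1376]
eef_rot: [-0.707, 0.002, 0.707, -0.0]
contact_force: [-0.1, 0.5, -0.7]
opening: 0.166
```

```bash
python3 look.py pics/b2.png
```

```text
clock 9.58 pos [0.5679 0.1361 0.1376] delta cm [-1.94  0.01 -0.03] yaw to -y: -0.003 F [-0.1   0.52 -0.71] xdown [-7.0e-04 -3.2e-03 -1.0e+00] q7 -1.82 open 0.166
```

View pics/b2.png

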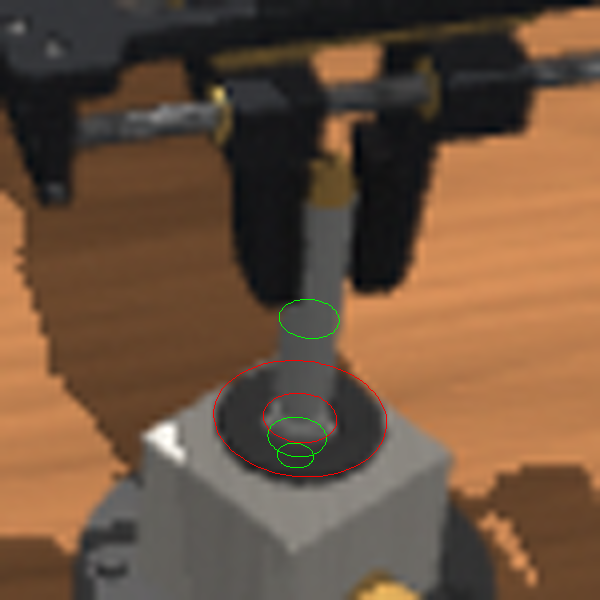

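>>> apply_moves --pt "0.15 0 0" --pt "0.3 0 0" --pt "0.45 0 0" --pt "0.5 0 0" --yaw '[0, 0, 0, 0]' --gripper '[5, 5, 5, 5]'

```text
clock: 9.97
tool_pos: [0.5679, 0.136, 0.1325]
eef_rot: [-0.707, 0.002, 0.707, -0.0]
contact_force: [0.1, 0.1, -0.8]
opening: 0.167
```

>>> apply_moves --pt "0.12 0 0" --pt "0.24 0 0" --pt "0.3 0 0" --yaw '[0, 0, 0]' --gripper '[5, 5, 5]'

```text
clock: 10.22
tool_pos: [0.5678, 0.136, 0.1293]
eef_rot: [-0.707, 0.002, 0.707, -0.0]
contact_force: [-0.9, -0.0, -1.4]
opening: 0.164
```

>>> apply_moves --pt "0.12 0 0" --pt "0.24 0 0" --pt "0.3 0 0" --yaw '[0, 0, 0]' --gripper '[5, 5, 5]'

```text
clock: 10.47
tool_pos: [0.5677, 0.136, 0.1261]
eef_rot: [-0.707, 0.002, 0.708, -0.0]
contact_force: [-0.2, -0.0, -1.2]
opening: 0.168
```

>>> apply_moves --pt "0.1 0 0" --pt "0.2 0 0" --pt "0.2 0 0" --yaw '[0, 0, 0]' --gripper '[5, 5, 5]'

```text
clock: 10.72
tool_pos: [0.5678, 0.1362, 0.1241]
eef_rot: [-0.707, 0.002, 0.707, -0.0]
contact_force: [0.4, 1.3, -0.1]
opening: 0.166
```

>>> apply_moves --pt "0.1 0 0" --pt "0.2 0 0" --pt "0.2 0 0" --yaw '[0, 0, 0]' --gripper '[5, 5, 5]'

```text
clock: 10.97
tool_pos: [0.568, 0.1363, 0.1223]
eef_rot: [-0.707, 0.002, 0.707, -0.0]
contact_force: [-0.5, -0.2, 1.7]
opening: 0.172
```

>>> apply_moves --pt "0.1 0 0" --pt "0.2 0 0" --pt "0.2 0 0" --yaw '[0, 0, 0]' --gripper '[5, 5, 5]'

```text
clock: 11.22
tool_pos: [0.5682, 0.1363, 0.1204]
eef_rot: [0.707, -0.002, -0.707, 0.0]
contact_force: [-0.0, 0.9, 4.1]
opening: 0.165
```

First touch was at TCP z ≈ 0.124 (foot ≈ 0.044), so lock should come near z ≈ 0.106 and the stop near 0.104.

>>> apply_moves --pt "0.1 0 0" --pt "0.2 0 0" --pt "0.2 0 0" --yaw '[0, 0, 0]' --gripper '[5, 5, 5]'

```text
clock: 11.47
tool_pos: [0.568, 0.1363, 0.1181]
eef_rot: [-0.707, 0.002, 0.707, -0.0]
contact_force: [0.1, 0.7, 1.4]
opening: 0.166
```

>>> apply_moves --pt "0.1 0 0" --pt "0.2 0 0" --pt "0.2 0 0" --yaw '[0, 0, 0]' --gripper '[5, 5, 5]'

```text
clock: 11.72
tool_pos: [0.5679, 0.1363, 0.1158]
eef_rot: [-0.707, 0.002, 0.707, -0.0]
contact_force: [0.0, -0.3, 1.4]
opening: 0.169
```

>>> apply_moves --pt "0.1 0 0" --pt "0.2 0 0" --pt "0.2 0 0" --yaw '[0, 0, 0]' --gripper '[5, 5, 5]'

```text
clock: 11.97
tool_pos: [0.5679, 0.1363, 0.1136]
eef_rot: [-0.707, 0.002, 0.707, -0.0]
contact_force: [0.8, -0.5, 2.1]
opening: 0.165
```

>>> apply_moves --pt "0.1 0 0" --pt "0.2 0 0" --pt "0.2 0 0" --yaw '[0, 0, 0]' --gripper '[5, 5, 5]'

```text
clock: 12.22
tool_pos: [0.5679, 0.1363, 0.1115]
eef_rot: [-0.707, 0.002, 0.707, -0.0]
contact_force: [0.5, 1.0, 2.9]
opening: 0.167
```

```bash
python3 look.py pics/b3.png
```

```text
clock 12.22 pos [0.5679 0.1363 0.1115] delta cm [-4.55  0.04 -0.03] yaw to -y: -0.002 F [0.51 0.97 2.91] xdown [-8.0e-04 -2.9e-03 -1.0e+00] q7 -1.82 open 0.167
```

View pics/b3.png

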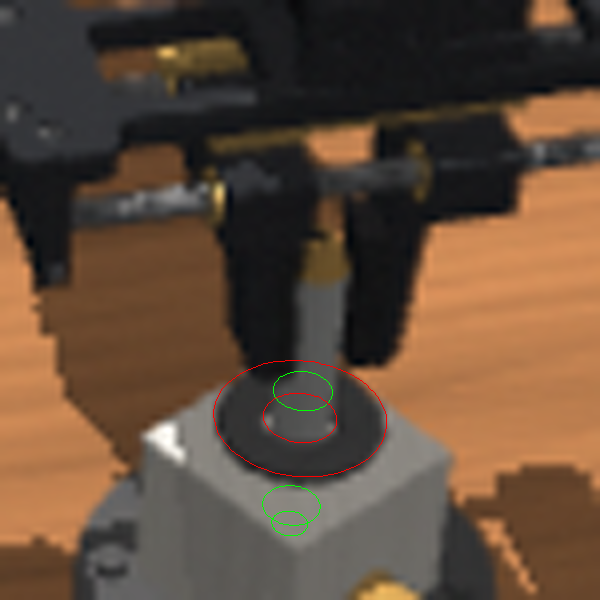

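There is no slip (nozzle-to-fingertip distance is unchanged) and the forces are low. Continuing.

>>> apply_moves --pt "0.1 0 0" --pt "0.2 0 0" --pt "0.2 0 0" --yaw '[0, 0, 0]' --gripper '[5, 5, 5]'

```text
clock: 12.52
tool_pos: [0.5679, 0.1363, 0.1094]
eef_rot: [-0.707, 0.002, 0.707, -0.0]
contact_force: [-0.3, 0.7, 3.2]
opening: 0.162
```

>>> apply_moves --pt "0.1 0 0" --pt "0.2 0 0" --pt "0.2 0 0" --yaw '[0, 0, 0]' --gripper '[5, 5, 5]'

```text
clock: 12.77
tool_pos: [0.5678, 0.1363, 0.1071]
eef_rot: [-0.707, 0.002, 0.707, -0.0]
contact_force: [-0.1, 0.4, 3.6]
opening: 0.168
```

>>> apply_moves --pt "0.1 0 0" --pt "0.15 0 0" --pt "0.15 0 0" --yaw '[0, 0, 0]' --gripper '[5, 5, 5]'

```text
clock: 13.02
tool_pos: [0.5679, 0.1363, 0.1056]
eef_rot: [-0.707, 0.002, 0.707, -0.0]
contact_force: [0.5, -0.1, 4.3]
opening: 0.169
```

>>> apply_moves --pt "0.1 0 0" --pt "0.1 0 0" --yaw '[0, 0]' --gripper '[5, 5]'

```text
clock: 13.18
tool_pos: [0.5685, 0.1363, 0.1054]
eef_rot: [0.707, -0.002, -0.707, -0.0]
contact_force: [-1.4, -0.5, 9.5]
opening: 0.168
```

>>> apply_moves --pt "0.1 0 0" --pt "0.1 0 0" --yaw '[0, 0]' --gripper '[5, 5]'

```text
clock: 13.35
tool_pos: [0.5688, 0.1363, 0.1053]
eef_rot: [0.708, -0.002, -0.707, -0.0]
contact_force: [-1.1, -0.5, 11.8]
opening: 0.171
```

>>> apply_moves --pt "0.1 0 0" --pt "0.1 0 0" --yaw '[0, 0]' --gripper '[5, 5]'

```text
clock: 13.52
tool_pos: [0.569, 0.1362, 0.1053]
eef_rot: [0.708, -0.002, -0.706, -0.0]
contact_force: [-0.7, -0.3, 12.6]
opening: 0.162
```

>>> apply_moves --pt "0.15 0 0" --pt "0.15 0 0" --pt "0.15 0 0" --yaw '[0, 0, 0]' --gripper '[5, 5, 5]'

```text
clock: 13.77
tool_pos: [0.5691, 0.1362, 0.1053]
eef_rot: [0.708, -0.002, -0.706, -0.0]
contact_force: [-2.4, -0.4, 16.0]
opening: 0.166
```

```bash
python3 look.py pics/b4.png
```

```text
clock 13.77 pos [0.5691 0.1362 0.1053] delta cm [-5.17  0.04  0.07] yaw to -y: -0.003 F [-2.4  -0.39 16.03] xdown [ 0.0025 -0.002  -1.    ] q7 -1.82 open 0.166
```

View pics/b4.png

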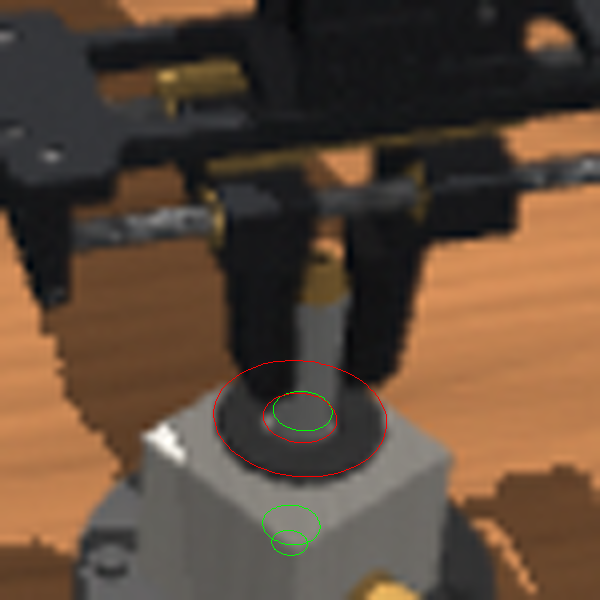

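It's on a hard stop (16 N, no motion). To check that it has locked, I'll pull up gently.

>>> apply_moves --pt "-0.1 0 0.1" --pt "-0.15 0 0.1" --pt "-0.15 0 0.1" --yaw '[0, 0, 0]' --gripper '[5, 5, 5]'

```text
clock: 14.07
tool_pos: [0.568, 0.1362, 0.1068]
eef_rot: [0.708, -0.002, -0.706, -0.0]
contact_force: [-1.0, -0.3, 3.9]
opening: 0.16
```

>>> apply_moves --pt "-0.1 0 0" --pt "-0.15 0 0" --pt "-0.15 0 0" --yaw '[0, 0, 0]' --gripper '[5, 5, 5]'

```text
clock: 14.32
tool_pos: [0.5675, 0.1362, 0.1076]
eef_rot: [0.708, -0.002, -0.707, -0.0]
contact_force: [0.6, -1.1, -1.8]
opening: 0.168
```

>>> apply_moves --pt "-0.1 0 0" --pt "-0.1 0 0" --yaw '[0, 0]' --gripper '[5, 5]'

```text
clock: 14.48
tool_pos: [0.5672, 0.1362, 0.1077]
eef_rot: [0.707, -0.002, -0.707, -0.0]
contact_force: [0.5, 0.1, -6.5]
opening: 0.169
```

It holds at 6.5 N upward with no movement, so the tube is locked. I'll relax, open and retreat straight up.

>>> apply_moves --pt "0.1 0 -0.03" --pt "0.1 0 -0.03" --pt "0.1 0 -0.03" --yaw '[0, 0, 0]' --gripper '[5, 5, 5]' --force 10

```text
clock: 14.73
tool_pos: [0.5677, 0.136, 0.1071]
eef_rot: [0.707, -0.002, -0.707, -0.0]
contact_force: [0.2, -0.6, 3.9]
opening: 0.178
```

>>> apply_moves --pt "0 0 0" --pt "0 0 0" --pt "0 0 0" --pt "0 0 0" --pt "0 0 0" --yaw '[0, 0, 0, 0, 0]' --gripper '[20, 26, 34, 44, 44]'

```text
clock: 15.15
tool_pos: [0.5675, 0.136, 0.107]
eef_rot: [0.707, -0.002, -0.707, -0.0]
contact_force: [0.6, 0.2, 0.4]
opening: 0.437
```

>>> apply_moves --pt "-1.0 0 0" --pt "-3.0 0 0" --pt "-5.5 0 0" --pt "-8.0 0 0" --pt "-11.0 0 0" --pt "-14.0 0 0" --pt "-15.0 0 0" --pt "-15.0 0 0" --yaw '[0, 0, 0, 0, 0, 0, 0, 0]' --gripper '[44, 44, 44, 44, 44, 44, 44, 44]'

```text
clock: 15.82
tool_pos: [0.5692, 0.1368, 0.2605]
eef_rot: [0.71, -0.001, -0.705, -0.001]
contact_force: [-0.2, -0.1, -0.8]
opening: 0.437
```

Run:
```python
from fit import *
delta([.4,.136,.3])
im=snapshot("scene")[:,:,::-1]; cv2.imwrite("pics/end.png",im)
cv2.imwrite("pics/endz.png",cv2.resize(im[200:290,330:420],(600,600),interpolation=cv2.INTER_CUBIC))
```

```text
clock 15.82 pos [0.5692 0.1368 0.2605] delta cm [-4.06  0.13 16.9 ] yaw to -y: -0.003 F [-0.16 -0.07 -0.82] xdown [ 6.8e-03 -8.0e-04 -1.0e+00] q7 -1.83 open 0.437
```

View pics/end.png

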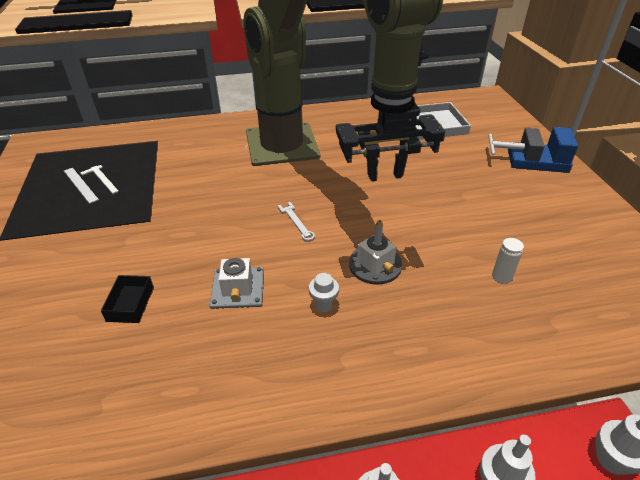

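View pics/endz.png

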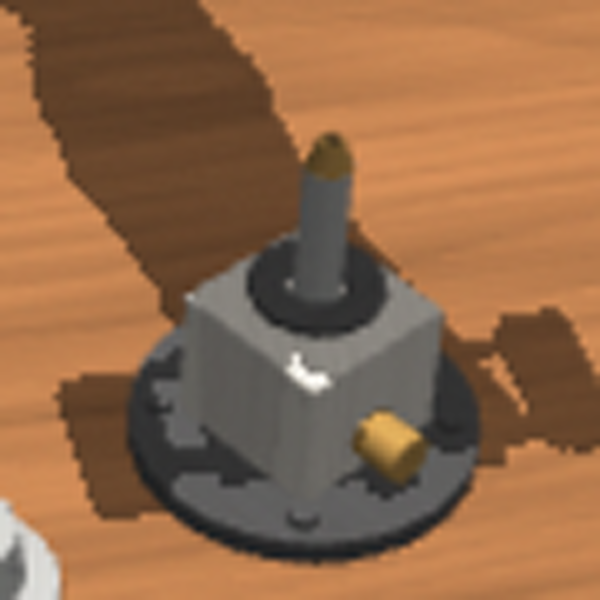

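Tube stands upright in B (nozzle at pixel (379,220)), A is empty, and the bystanders are at the same pixels as before. I'll let the arm settle, check the nozzle height, then hand in.

>>> apply_moves --pt "0 0 0" --pt "0 0 0" --pt "0 0 0" --pt "0 0 0" --yaw '[0, 0, 0, 0]' --gripper '[44, 44, 44, 44]'

```text
clock: 16.2
tool_pos: [0.5673, 0.1364, 0.257]
eef_rot: [0.707, -0.002, -0.707, -0.0]
contact_force: [-0.5, 0.5, -0.3]
opening: 0.439
```

Run:
```python
from fit import *
for z in(.128,.1315,.142): print(z,P("scene",np.array([[.5682,.136,z]])).round(1))
print(round(get_state()['clock'],2)); print(finish_job())
```

```text
0.128 [[378.9 222.2]]
0.1315 [[379.  220.9]]
0.142 [[379.4 217. ]]
16.2
the job is handed in; nothing more can be done
None
```

The tube is out of fitting A and locked upright in fitting B. I handed the job in at 16.2 s of the 51 s allowed; no verdict was reported.

- **Release:** I pressed ring A straight down onto its stop with about 9 N. The tube rose and stayed up, and I gripped it with the tips about 66 mm above the foot and drew it straight out.
- **Insertion:** First touch of the grip in fitting B came with the foot about 44 mm above the bench. I pushed on about 18 mm to a hard stop, peaking at 16 N. Sideways readings during the push stayed under about 3 N.
- **Lock check:** Pulling up, the tube moved about 2.4 mm and then held against 6.5 N without giving. After letting go, the nozzle showed in the image at the expected height of about 131 mm, which puts the foot about 27 mm above the bench.
- **Disagreements:**
  - The push read only 1.4 to 4.3 N along most of the way, below the stated 8 to 14 N, and no clear click was felt. The pull test is what shows the lock.
  - The two cameras differed by about 4 mm in x. I relied more on the scene camera, which matched the fingertips to within 1 px.
- **Surroundings:** The tool holder, spanner, tub and oil can are at the same places in the scene picture as at the start. The gripper is clear, 10 cm or more above everything.

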